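Put the model-maker's tools away in the shadow board

TASK

Put the three tools away so that each lies flat and fully down in its own cut-out of the plywood shadow board: slide the set square that is lying on the board along the board into its triangular cut-out without lifting it, and lay the scraper and the caliper from the bench in theirs. Then, with all three home, slide the steel keeper bar all the way over the tool ends until it stops. Leave the jar and the spool where they stand.

Things in the scene. Friction and masses are not known exactly. Their poses are not given: they have to be found in the camera images.
- tray: Plywood shadow board fixed on the bench, x -135..125, y -190..200 mm, +x roughly away from the robot; origin on the bench. Top 14 mm high; dark-floored cut-outs 8 mm deep, 3 mm larger than the tools all round. Right: plain apron, beyond it the triangular cut-out, long edge at x 12. Left: caliper and scraper cut-outs; keeper rails at y 28 and 192, 10 wide, x -130..-34, 14 mm above the top.
- square_c (a point): Set square: solid aluminium plate 8 mm thick, right-angled isosceles triangle, long edge 160 mm (graduated), 80 mm from it to the right-angled corner, 0.13 kg. Starts flat on the apron, that corner within 0.25 rad of pointing along board +x. Point: centroid, 4 mm over its underside; x to the right-angled corner, 53.3 mm ahead; long edge 26.7 mm behind, along y. Flush with the board when home.
- square_seat (a point): Where square_c lies when the set square is centred and fully down in its cut-out; axes as the set square's must then be. Fixed in the board at x 41.7, y -85, z 10 mm.
- scraper_c (a point): Scraper, 158 mm long, flat underside, about 0.12 kg: wooden handle 22 mm wide, 20 mm high, x -90 to 25 mm; steel blade 56 mm wide, 5 mm thick, x 25 to 68 mm. Flat on the bench left or right of the board. Point: on the handle's centre line near the balance point, half-way up (10 mm over the underside); x along the handle to the blade, z up.
- scraper_seat (a point): Where scraper_c lies when the scraper is centred and fully down in its cut-out (blade away from the robot); axes as the scraper's must then be. Fixed in the board at x 18, y 155, z 16 mm.
- caliper_c (a point): Sliding caliper, flat underside, about 0.16 kg: steel beam 16 mm wide, 6 mm thick, x -90 to 66 mm; black slider body 26 mm wide, 20 mm high, x -28 to 28 mm; two jaws 6 mm thick, x 34..46 and 52..66, out to y -38 mm. Flat on the bench, on the other side of the board from the scraper. Point: centre of the slider body, 10 mm over the underside; x along the beam to the jaws, z up.
- caliper_seat (a point): Where caliper_c lies when the caliper is centred and fully down in its cut-out (jaws away from the robot and to the right); axes as the caliper's must then be. Fixed in the board at x 18, y 85, z 16 mm.
- keeper (a joint): Travel of the steel keeper bar along the board's +x, m: 0 nearest the robot (tools free), 0.06 at its stop over the tool ends. Slides with about 1.5 N of friction and stays where it is left.
- keeper_knob (a point): Middle of the upright wooden knob (18 mm diameter, 28 mm high) on the keeper bar; 51 mm above the bench, at board y 110, x -118 mm plus the keeper's travel. The bar is 22 mm wide along board x, 174 mm along y, its underside 18 mm and its top 23 mm above the board's top; the knob's top is 51 mm above the board's top.
- jar: Glass jar with a steel lid, 60 mm diameter, 80 mm high, standing on the bench to the right; to be left alone. Origin at its underside.
- spool: Copper-coloured spool, 44 mm diameter, 55 mm high, standing on the bench to the left; to be left alone. Origin at its underside.
There are look-alikes about, which are no part of the job. Leave any orange look-alike of the part that bears scraper_c alone. Leave any purple look-alike of the part that bears caliper_c alone.

How it is judged:
By the outcome, as a careful person would: the job done as asked, in the order asked, and still so for the second after the job is handed in, with the robot touching nothing.
It also fails if it takes over 72 s, if anything falls off the work surface, if the arm or the gripper's body presses on something with over 40 N, if the wrist force passes 120 N, or if a joint passes its speed limit or range.

ROBOT

A 7-joint arm with a two-finger parallel gripper is mounted at the origin on the work surface. World frame = base frame: x ahead of the robot, y to its left, z up, the work surface at z = 0. Lengths are in m, angles in rad, forces in N, time in s.
With the tool pointing down it reaches from about 0.4 to 0.85 m from the base axis. Payload 10.4 kg.
Tool frame: the origin (TCP) lies at the very end of the fingers, on their centre line; the grasp point (between the pads) lies manip.hold_point_z behind it (manip.hold_point_z is the distance from the TCP to the grasp point, in m); z points along the fingers, y is the direction in which the jaws open and shut (so a half turn about z gives the same grasp; the last joint's range is limited). The gripper opens to 85 mm and grips with 20 to 120 N. Pads are 22 mm wide; open, the fingers measure 114 mm over their backs; the gripper's body (76 mm by 85 mm) begins 54 mm behind the grasp point. The pads swing forward as they close: fully open they stand 13 mm farther back than shut.
Start: joints at [-1.157, 0.332, -0.065, 1.46, 0.022, 1.35, -0.088], TCP at [0.264, 0.566, 0.231] pointing down, gripper open.
Joint ranges: [-2.6, 2.6], [-0.5, 2.12], [-1.47, 1.34], [0.16, 2.42], [-1.27, 4.41], [0.06, 2.06], [-2.6, 2.6]. Speed limits (rad/s): [2.22, 2.22, 2.79, 2.79, 3.14, 3.14, 3.14].

INTERFACE

Orientations are given as a unit quaternion [x, y, z, w].
In Python, from workcell import manip gives the robot as it stands.
- The arm moves only by the tool jog_arm, never from a script. Its arguments are lists of equal length, an entry for each row: "translation": the shift along the world's x, y, z in mm, a list of three; "turn": the turn about the world's z in degrees. In form: {"translation": [[x, y, z], ...], "turn": [turn, ...]}. A call has 1 to 12 rows; each row is the pose to reach, as a shift and turn from the pose measured when the call began; what a row does not reach only later rows make up. A row lasts 1/12 s, in which the tool goes at most 41.7 mm and 7.16 degrees, less where a joint would pass 70% of its speed; a pose out of reach is approached as far as the arm can. A call with a gripper value outside its range is refused whole. "grip" is the finger opening in mm, from 0 to 85.4, set as the call begins (left out, the last holds). The fingers move at their own pace and stop on an object; "grip_force" is the grip in N (left out, the last holds). Time passes only in rows, so rows that repeat a pose let the fingers close. It gives the time, the measured TCP pose, the force and the opening at its end, in the units of the state.
- manip.get_obs(): the state, without advancing time (a new reading comes with each control period).
- manip.camera(name): name is "scene" or "top" or "wrist"; returns a dict with "frame" (384x512x3 uint8, red, green, blue), "mtx" (3x3 intrinsics, pixels), "pose" (4x4, takes a point from camera to world coordinates). Camera axes: x right, y down, z forward; pixel columns grow to the right and rows downward; lengths in m; the calibration is good to about 2 mm. A picture is of the moment at which its call begins. There is no depth.
- manip.hand_in(): hands the job in, once; it reports no verdict.
Trained networks look in a picture, given as the dict that the camera call returned (one of the last four; its "shot" number tells which), for a name from the list of things; names that differ only in an ending like _2 or _b are one class to them, and where a whole thing is asked for, a point or a joint stands for the part that bears it (a point fixed in the world has none). Each returns a list of dicts, best first, with "confidence" (0 to 1); they miss things now and then, are a little off and sometimes report something else, mostly with a low value. They report only what shows in the picture. A call takes as long as a camera call. They do not tell look-alikes from the thing itself.
- manip.outline_of(picture, label): "mask" (384x512 bool, what is visible of it) and "extent" ([left, top, right, bottom] in pixels, round what is visible of it).
- manip.pinpoint(picture, label): "at" ([column, row] in pixels: a listed point, or the origin of a listed thing).
The state is a dict: "clock": time; "joint_pos": joint angles; "joint_velocities": joint speeds; "tau": joint torques, N m; "position": TCP position; "ee_rot": TCP orientation; "ft_force": force on the tool from outside, world axes, zero at the start; "torque": the same for the moment, N m; "grip_width": opening from 0.0 (shut) to 1.0 (fully open).
Only numpy, scipy, OpenCV 4.12 (cv2) and the standard library are available. Lean on these libraries where they do the work, as an engineer would, in place of code of your own. Each camera call takes 0.05 s, during which the arm holds its last target. There are 200 camera calls.

## Working session

There is one attempt and no reset: what is moved stays moved. The work goes in short steps, Python scripts to look and compute and a tool call to move; the robot and the scene stay as the last step left them, time stands still between calls to the robot, and variables do not carry over. Pictures are saved under pics/ and viewed, about 8 in all and at most 12, crops included, and the job is handed in when it is done.

Besides the shell and the picture viewer there is one more tool, called after "Request:" as a command line: name --pt "numbers of a row" for each row, then --argument value for the rest. jog_arm: Moves the arm, as the interface text tells. Its arguments: {"type":"object","properties":{"translation":{"type":"array"},"turn":{"type":"array"},"grip":{"type":"number"},"grip_force":{"type":"number"}},"required":["translation","turn"]}

```bash
mkdir -p pics; ls; cat > h.py <<'E'
import numpy as np,cv2
from workcell import manip
def save(p,name,crop=None,s=1):
    f=p["frame"][:,:,::-1]
    if crop: l,t,r,b=crop; f=f[t:b,l:r]
    if s!=1: f=cv2.resize(f,None,fx=s,fy=s,interpolation=cv2.INTER_CUBIC)
    cv2.imwrite("pics/"+name,f)
def back(p,uv,z):
    T=np.array(p["pose"]);K=np.array(p["mtx"])
    d=T[:3,:3]@np.linalg.inv(K)@np.array([uv[0],uv[1],1.]);o=T[:3,3]
    return o+d*(z-o[2])/d[2]
def proj(p,X):
    T=np.array(p["pose"]);K=np.array(p["mtx"])
    c=(np.atleast_2d(X)-T[:3,3])@T[:3,:3];q=c@K.T
    return q[:,:2]/q[:,2:]
E
python3 - <<'E'
from h import *
o=manip.get_obs();print(o["clock"],o["position"],o["ee_rot"],manip.hold_point_z)
for n in("top","scene"):
    p=manip.camera(n);save(p,n+"0.png",s=1.5)
    print(n,np.round(p["pose"],3).tolist(),np.round(p["mtx"],1).tolist())
    for l,z in(("square_c",.018),("square_seat",.01),("scraper_c",.01),("scraper_seat",.016),("caliper_c",.01),("caliper_seat",.016),("keeper_knob",.051),("tray",0),("jar",0),("spool",0)):
        for d in manip.pinpoint(p,l)[:3]:print(l,round(d["confidence"],2),np.round(d["at"],1),np.round(back(p,d["at"],z)*1000,0)[:2])
E
```

```text
pics
0.0 [0.26425073 0.56596722 0.2305107 ] [ 2.16655516e-01  9.76247852e-01 -7.11811016e-04 -1.13672163e-04] 0.0187
top [[0.024, -0.99, 0.136, 0.292], [-1.0, -0.023, 0.004, 0.027], [-0.001, -0.136, -0.991, 1.562], [0.0, 0.0, 0.0, 1.0]] [[407.7, 0.0, 259.1], [0.0, 407.7, 195.0], [0.0, 0.0, 1.0]]
square_c 0.75 [289.  194.9] [507. -82.]
square_seat 0.89 [292.9 161.8] [638. -96.]
square_seat 0.24 [227.8 170.7] [597. 156.]
scraper_c 0.82 [165.1 206.9] [451. 391.]
scraper_c 0.73 [132.5 259.1] [251. 503.]
scraper_seat 0.65 [227.3 169.5] [601. 158.]
caliper_c 0.81 [367.  211.9] [ 450. -381.]
caliper_c 0.67 [358.4 266.4] [ 244. -346.]
caliper_seat 0.71 [242.1 199.8] [484.  97.]
caliper_seat 0.67 [244.8 171.7] [594.  90.]
caliper_seat 0.59 [268.4 170.1] [602.  -1.]
keeper_knob 0.75 [242.2 202.8] [469.  95.]
tray 0.57 [267.  173.5] [592.   4.]
tray 0.56 [292.5 163.5] [634. -95.]
jar 0.72 [370.9 155.4] [ 674. -402.]
jar 0.22 [244.8 170. ] [604.  91.]
spool 0.53 [159.4 155.2] [655. 427.]
scene [[-0.08, 0.53, -0.844, 1.685], [0.997, 0.036, -0.072, 0.142], [-0.008, -0.847, -0.531, 0.811], [0.0, 0.0, 0.0, 1.0]] [[399.0, 0.0, 255.8], [0.0, 399.0, 193.6], [0.0, 0.0, 1.0]]
square_c 0.62 [219.4 206.2] [517. -88.]
square_seat 0.68 [146.4 193.8] [ 441. -380.]
square_seat 0.64 [213.6 231.3] [654. -86.]
scraper_c 0.77 [351.6 202.6] [449. 387.]
scraper_c 0.48 [367.7 175.3] [241. 477.]
scraper_seat 0.77 [286.  229.5] [635. 151.]
caliper_c 0.76 [147.2 192.8] [ 434. -379.]
caliper_c 0.56 [164.5 169. ] [ 243. -365.]
caliper_c 0.41 [221.3 201.3] [473. -88.]
caliper_seat 0.56 [264.8 222. ] [598.  80.]
keeper_knob 0.81 [271.3 190.7] [453.  94.]
keeper_knob 0.32 [111.8 237.6] [ 759. -380.]
tray 0.63 [242.1 223.1] [588.   1.]
jar 0.66 [114. 237.] [ 694. -409.]
spool 0.67 [350.4 201.1] [424. 387.]
spool 0.66 [371.3 240.9] [655. 425.]
```

View pics/top0.png

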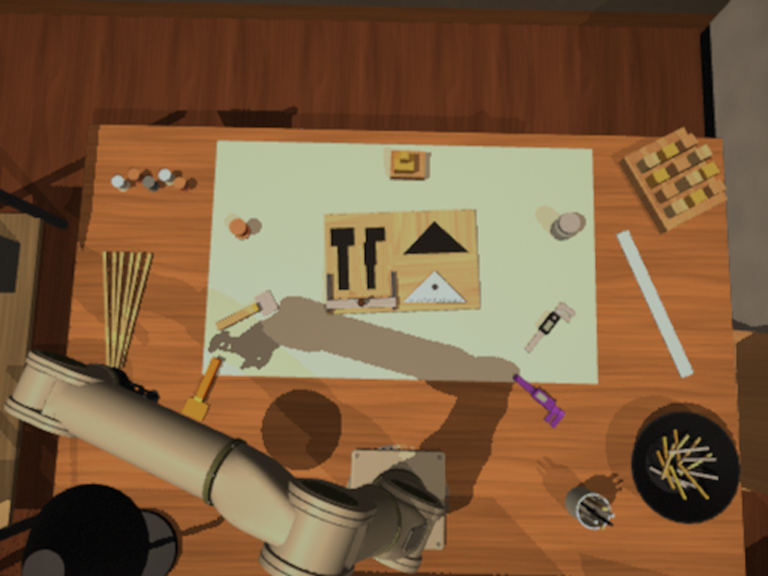

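View pics/scene0.png

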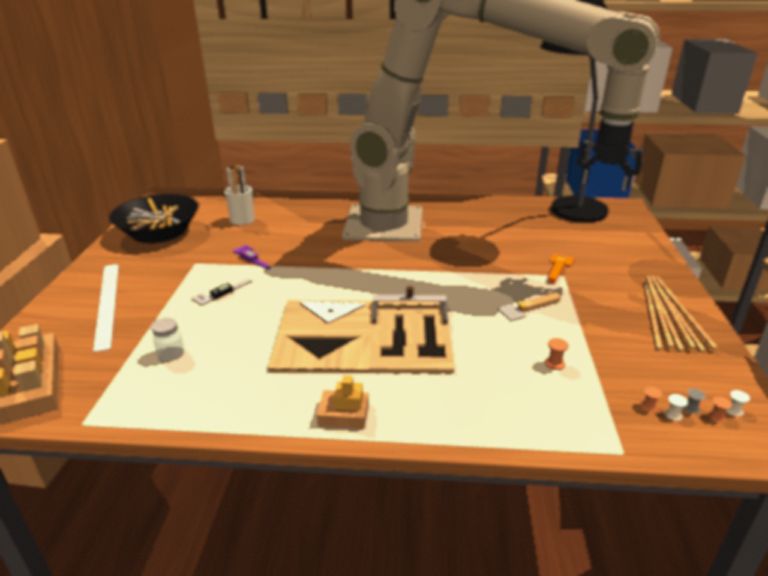

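The top view shows the scraper at original pixel (165,207), a wooden and steel tool on the mat left of the board. Its orange look-alike is at (132,259). The caliper is at (367,212), black and steel on the right, with a purple look-alike at (358,266). I'll move over the scraper and confirm it with the wrist camera.

Request:
jog_arm --pt "140 -170 40" --pt "140 -170 40" --pt "140 -170 40" --pt "140 -170 40" --pt "140 -170 40" --pt "140 -170 40" --pt "140 -170 40" --pt "140 -170 40" --pt "140 -170 40" --pt "140 -170 40" --turn '[-7,-14,-21,-28,-34,-34,-34,-34,-34,-34]' --grip 85

```text
clock: 1.93
position: [0.4032, 0.3975, 0.271]
ee_rot: [0.491, 0.871, -0.0, -0.0]
ft_force: [-0.5, 0.1, -0.6]
grip_width: 0.996
```

```bash
cat > rep.py <<'E'
from h import *
import sys
def rep(p,labels):
    Z=dict(square_c=.018,square_seat=.01,scraper_c=.01,scraper_seat=.016,caliper_c=.01,caliper_seat=.016,keeper_knob=.051,tray=0,jar=0,spool=0)
    for l in labels:
        for d in manip.pinpoint(p,l)[:3]:print(l,round(d["confidence"],2),np.round(d["at"],1),np.round(back(p,d["at"],Z[l])*1000,0)[:2])
def mask_rect(p,label,z):
    for d in manip.outline_of(p,label)[:2]:
        ys,xs=np.nonzero(d["mask"])
        P=np.array([back(p,(x,y),z)[:2] for x,y in zip(xs,ys)])*1000
        r=cv2.minAreaRect(P.astype(np.float32));m=P.mean(0);w,v=np.linalg.eigh(np.cov(P.T))
        print(label,"mask",round(d["confidence"],2),np.round(d["extent"]),"rect",np.round(r[0],1),np.round(r[1],1),round(r[2],1),"mean",m.round(1),"axis deg",round(np.degrees(np.arctan2(v[1,1],v[0,1])),1))
if __name__=="__main__":
    p=manip.camera("wrist");save(p,sys.argv[1],s=1.5)
    o=manip.get_obs();print(round(o["clock"],2),(o["position"]*1000).round(1),np.round(o["ee_rot"],4));print(np.round(p["pose"],3).tolist(),np.round(p["mtx"],1).tolist())
    rep(p,sys.argv[2:])
    for l in sys.argv[2:]:
        if l.endswith("_c"):mask_rect(p,l,.01 if l!="square_c" else .022)
E
python3 rep.py w1.png scraper_c spool
```

```text
1.98 [403.2 397.5 270.9] [ 4.915e-01  8.709e-01 -2.000e-04 -2.000e-04]
[[0.856, 0.489, 0.168, 0.36], [0.517, -0.809, -0.278, 0.47], [0.0, 0.325, -0.946, 0.415], [0.0, 0.0, 0.0, 1.0]] [[313.9, 0.0, 253.6], [0.0, 313.9, 191.7], [0.0, 0.0, 1.0]]
scraper_c 0.93 [182.2   8.3] [249. 497.]
scraper_c 0.83 [282.8 179.7] [457. 386.]
spool 0.59 [414.  227.2] [662. 422.]
scraper_c mask 0.94 [143.   0. 239.  85.] rect [273.5 482.9] [ 36.  128.3] 77.3 mean [278.8 481.2] axis deg 163.8
scraper_c mask 0.61 [258. 111. 304. 222.] rect [446.8 396.9] [ 56.  157.5] 30.3 mean [453.4 389. ] axis deg 118.4
```

View crop.

View pics/w1.png

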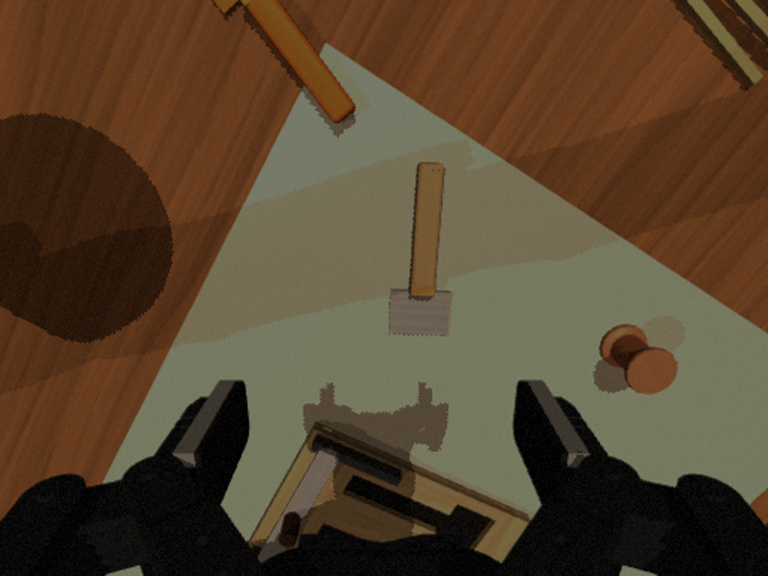

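The wrist image shows the wooden scraper at (283,180), clearly apart from the orange one at the top-left edge. Its mask measures 56 × 157.5 mm, which matches. Next I'll view the board for an exact pose and do the square first.

Request:
jog_arm --pt "77 -397 60" --pt "77 -397 60" --pt "77 -397 60" --pt "77 -397 60" --pt "77 -397 60" --pt "77 -397 60" --pt "77 -397 60" --pt "77 -397 60" --pt "77 -397 60" --pt "77 -397 60" --pt "77 -397 60" --pt "77 -397 60" --turn '[7,14,21,28,35,42,49,56,58,58,58,58]'

```text
clock: 3.13
position: [0.4813, -0.0038, 0.3319]
ee_rot: [0.011, 1.0, -0.0, 0.001]
ft_force: [-0.4, 0.6, -0.4]
grip_width: 0.995
```

```bash
python3 rep.py w2.png square_c square_seat scraper_seat caliper_seat tray keeper_knob
```

```text
3.18 [481.   -1.1 331.3] [ 9.8e-03  1.0e+00 -0.0e+00  3.0e-04]
[[0.022, 0.945, 0.327, 0.398], [1.0, -0.021, -0.008, -0.001], [-0.0, 0.327, -0.945, 0.475], [0.0, 0.0, 0.0, 1.0]] [[313.9, 0.0, 253.6], [0.0, 313.9, 191.7], [0.0, 0.0, 1.0]]
square_c 0.84 [199. 165.] [512. -86.]
square_c 0.37 [311.9 221.9] [609.  87.]
square_seat 0.69 [209.8 245.2] [652. -80.]
scraper_seat 0.79 [354.2 219.3] [607. 155.]
caliper_seat 0.59 [308.9 223.6] [613.  82.]
tray 0.94 [256.6 210.3] [595.  -1.]
keeper_knob 0.77 [327.4 144.4] [479.  97.]
square_c mask 0.61 [145. 147. 249. 202.] rect [525.9 -84.8] [ 81.3 155.4] 0.3 mean [512.3 -84.3] axis deg 90.6
```

View pics/w2.png

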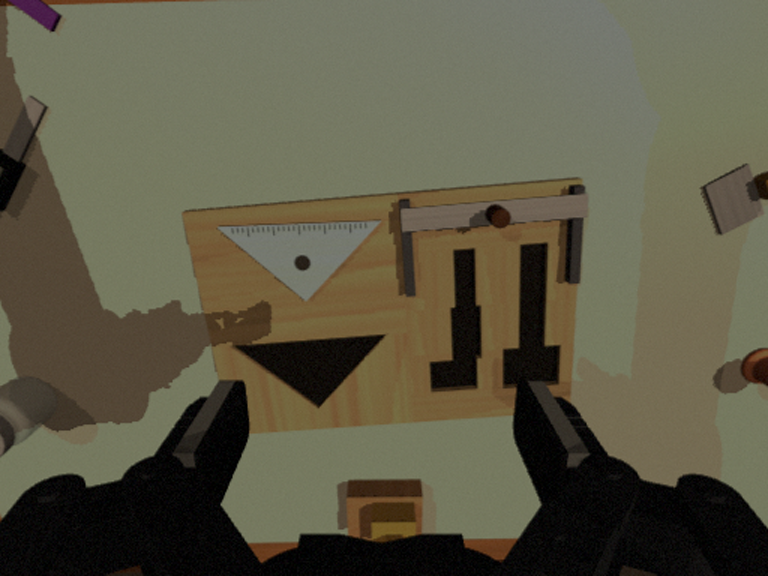

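```bash
cat > fit.py <<'E'
from h import *
from scipy.optimize import minimize
def rect(x0,x1,y0,y1,cx,cy,m): return np.array([[x0-m,y0-m],[x1+m,y0-m],[x1+m,y1+m],[x0-m,y1+m]])+[cx,cy]
def tri(m,c=(0,0)): 
    s=1+m/33.14; return np.array([[53.33*s,0],[-26.67*s,80*s],[-26.67*s,-80*s]])+c   # inradius 33.14
CAL=[(-90,66,-8,8,0),(-28,28,-13,13,0),(34,66,-38,8,0)]
SCR=[(-90,25,-11,11,0),(25,68,-28,28,0)]
cut_sq=[tri(3,(41.7,-85))]
cut_cal=[rect(*r[:4],18,85,3) for r in CAL]
cut_scr=[rect(*r[:4],18,155,3) for r in SCR]
def W(P,q,z):
    c,s=np.cos(q[2]),np.sin(q[2]);P=P@np.array([[c,s],[-s,c]])+q[:2]
    return np.c_[P,np.full(len(P),z)]/1000
def render(p,polys,q,z,S=4):
    m=np.zeros((384*S,512*S),np.uint8)
    for P in polys:
        uv=proj(p,W(P,q,z)); cv2.fillConvexPoly(m,np.round(((uv+.5)*S-.5)*16).astype(np.int32),255,cv2.LINE_AA,4)
    return cv2.resize(m,(512,384),interpolation=cv2.INTER_AREA)/255.
def fit(p,layers,q0,pad=6,blur=.7,steps=(6,6,.04),walls=False,excl=None):
    """layers: list of (polys, z_rim, z_floor or None)"""
    g=cv2.GaussianBlur(p["frame"].astype(np.float32).mean(2),(0,0),blur)
    def model(q):
        m=np.zeros((384,512))
        for polys,zr,zf in layers:
            r=render(p,polys,q,zr)
            if zf is not None: r=np.minimum(r,render(p,polys,q,zf))
            m=np.maximum(m,r)
        return m
    roi=cv2.dilate((model(q0)>.05).astype(np.uint8),np.ones((2*pad+1,)*2))>0
    def cost(q):
        m=cv2.GaussianBlur(model(q),(0,0),blur)[roi]; return -abs(np.corrcoef(m,g[roi])[0,1])
    q0=np.array(q0,float)
    for _ in range(2):
        sx=np.vstack([q0]+[q0+np.eye(3)[i]*steps[i] for i in range(3)])
        r=minimize(cost,q0,method="Nelder-Mead",options=dict(initial_simplex=sx,xatol=.01,fatol=1e-6,maxiter=200)); q0=r.x; 
    return q0,-r.fun
E
cat > board.py <<'E'
from fit import *
import sys
for n,s in(("wrist",1),("top",1)):
    p=manip.camera(n); 
    for nm,cuts in(("all",cut_sq+cut_cal+cut_scr),("sq",cut_sq),("cs",cut_cal+cut_scr)):
        for f in(None,6):
            q,c=fit(p,[(cuts,14,f)],(592,3,-.03)); print(n,nm,f,q[:2].round(1),q[2].round(4),round(c,3))
    q,c=fit(p,[([tri(0)],22,None)],(512,-84,0)); print(n,"square",q[:2].round(1),q[2].round(4),round(c,3))
E
time python3 board.py
```

```text
wrist all None [597.2  -1.4] 0.0536 0.911
wrist all 6 [ 5.987e+02 -5.000e-01] 0.0549 0.935
wrist sq None [596.6  -0.8] 0.055 0.92
wrist sq 6 [598.5  -2. ] 0.0576 0.956
wrist cs None [598.1  -1.5] 0.0581 0.909
wrist cs 6 [ 5.993e+02 -3.000e-01] 0.0592 0.928
wrist square [514.2 -83.6] 0.0136 0.729
top all None [593.6  -1.8] 0.0556 0.629
top all 6 [595.4  -1.4] 0.0604 0.63
top sq None [543.9 -54.1] 0.193 0.577
top sq 6 [546.4 -54.4] 0.1792 0.574
top cs None [597.3  -1.2] 0.0801 0.878
top cs 6 [597.8  -0.9] 0.0802 0.881
top square [497.2 -23.1] 1.5142 0.431
real	0m53.676s
user	0m35.874s
sys	0m26.898s
```

The wrist image (1.5x) shows the whole board, with the square at (302,262) and its cut-out at (310,370). The fit puts the board at about (598.7, -0.7) mm, yaw 0.057. The square needs about +131 mm in x, 0 in y and +2.5° to reach its seat. I'll push its long edge with both open fingertips, which stand about 13 mm above the TCP when open.

Request:
jog_arm --pt "-29 -83 -30" --pt "-29 -83 -70" --pt "-29 -83 -110" --pt "-29 -83 -150" --pt "-29 -83 -190" --pt "-29 -83 -230" --pt "-29 -83 -265" --pt "-29 -83 -285" --pt "-29 -83 -295" --pt "-29 -83 -300" --pt "-29 -83 -300" --pt "-29 -83 -300" --turn '[4.4,4.4,4.4,4.4,4.4,4.4,4.4,4.4,4.4,4.4,4.4,4.4]'

```text
clock: 4.63
position: [0.4531, -0.0825, 0.0327]
ee_rot: [-0.031, 1.0, -0.0, 0.001]
ft_force: [0.3, -0.2, -0.6]
grip_width: 0.996
```

```bash
python3 - <<'E'
from fit import *
p=manip.camera("wrist");save(p,"w3.png",s=1.5);o=manip.get_obs();print((o["position"]*1000).round(1),o["ee_rot"].round(4),o["ft_force"])
print(fit(p,[([tri(0)],22,None)],(514,-84,0.02),pad=4))
E
```

```text
[453.3 -82.4  32.9] [-0.0307  0.9995 -0.      0.0015] [-0.32332475 -0.63109753  0.85624648]
(array([494.49218077, -63.51078178,   0.79150259]), np.float64(0.7199369609104923))
```

View pics/w3.png

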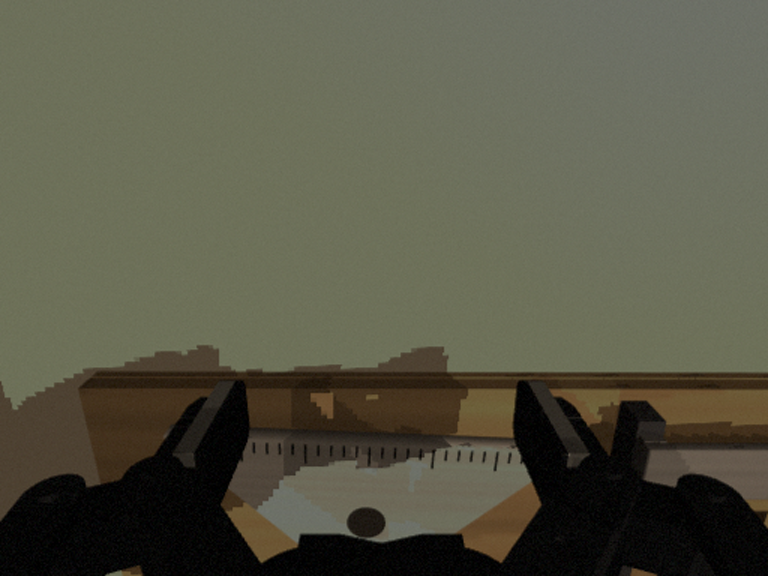

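Request:
jog_arm --pt "0 0 -15" --pt "0 0 -25" --pt "0 0 -29" --pt "0 0 -29" --pt "8 0 -29" --pt "16 0 -29" --pt "24 0 -29" --pt "32 0 -29" --pt "42 0 -29" --pt "52 0 -29" --pt "62 0 -29" --pt "72 0 -29" --turn '[0,0,0,0,0,0,0,0,0,0,0,0]'

```text
clock: 5.68
position: [0.5263, -0.0824, 0.0038]
ee_rot: [-0.031, 1.0, -0.0, 0.001]
ft_force: [-3.2, -0.0, 2.5]
grip_width: 0.994
```

```bash
python3 - <<'E'
from fit import *
p=manip.camera("wrist");o=manip.get_obs();print((o["position"]*1000).round(1),o["ee_rot"].round(4),o["ft_force"]);save(p,"w4.png",s=1)
p=manip.camera("top");save(p,"t4.png",(220,130,330,220),5)
E
python3 -c "
import cv2,numpy as np
a=cv2.imread('pics/w4.png');b=cv2.imread('pics/t4.png');b=cv2.resize(b,(469,384));cv2.imwrite('pics/c4.png',cv2.resize(np.hstack([a,b]),(800,313)))"
```

```text
[528.3 -82.2   4.1] [-3.120e-02  9.995e-01 -2.000e-04  2.300e-03] [1.11476746 1.58292884 1.4144732 ]
```

View pics/c4.png

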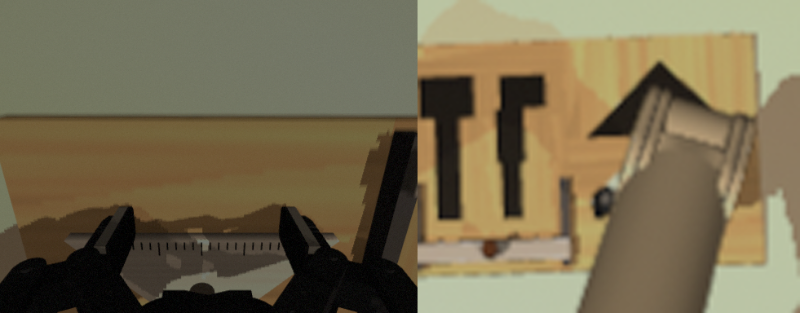

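The wrist half shows the square's long edge seated evenly against both fingertips, with its ends at orig px (86,290) and (414,290). The top half shows the arm over the right side of the board.

```bash
python3 - <<'E'
from fit import *
p=manip.camera("wrist")
g=p["frame"].astype(float).mean(2)
for uv in((86,290),(250,290),(414,290)):print((back(p,uv,.022)*1000).round(1), )
for u in (200,250,300,320): print(u,g[280:300,u].round(0))
for r in (291,293,295): print(r,g[r,78:96].round(0),g[r,404:424].round(0))
E
```

```text
[ 541.6 -160.6   22. ]
[536.6 -82.9  22. ]
[531.7  -5.2  22. ]
200 [36. 35. 34. 41. 37. 40. 33. 31. 34. 31. 40. 41. 38. 44. 48. 52. 52. 57.
 59. 58.]
250 [ 49.  48.  50.  53.  53.  51.  45.  35.  31.  39.  50.  72.  84.  93.
 101. 110. 113. 115. 116. 115.]
300 [47. 49. 47. 48. 50. 50. 46. 34. 34. 38. 45. 49. 51. 55. 61. 64. 72. 73.
 72. 61.]
320 [44. 48. 50. 48. 52. 52. 41. 34. 34. 31. 43. 50. 54. 56. 63. 66. 73. 74.
 67. 33.]
291 [48. 52. 50. 48. 49. 50. 47. 49. 50. 53. 51. 51. 50. 51. 51. 51. 48. 50.] [64. 65. 65. 66. 63. 66. 73. 86. 95. 94. 92. 95. 93. 94. 94. 93. 94. 94.
 93. 94.]
293 [48. 49. 53. 54. 56. 59. 59. 59. 59. 56. 56. 57. 57. 59. 58. 55. 52. 56.] [83. 85. 83. 82. 82. 81. 82. 81. 90. 87. 85. 88. 92. 94. 90. 93. 95. 93.
 92. 95.]
295 [53. 61. 68. 69. 68. 70. 69. 69. 67. 70. 69. 70. 69. 71. 68. 67. 65. 65.] [ 99.  99.  98. 100.  97.  99.  98. 101. 105. 101.  94.  89.  90.  88.
  88.  86.  86.  87.  88.  89.]
```

Request:
jog_arm --pt "9 0 0" --pt "18 0 0" --pt "27 0 0" --pt "36 -1 0" --pt "45 -1 0" --pt "53 -1 0" --pt "60 -1 0" --pt "66 -1 0" --pt "72 -1 0" --pt "77 -1 0" --pt "80 -1 0" --pt "80 -1 0" --turn '[0,0,0,0,0,0,0,0,0,0,0,0]'

```text
clock: 6.83
position: [0.6069, -0.0835, 0.0038]
ee_rot: [-0.031, 1.0, -0.0, 0.002]
ft_force: [1.2, 0.5, -0.0]
grip_width: 0.998
```

```bash
python3 - <<'E'
from fit import *
p=manip.camera("wrist");save(p,"w5.png",s=1.5);o=manip.get_obs();print((o["position"]*1000).round(1),o["ft_force"])
g=p["frame"].astype(float).mean(2)
for u in (200,250,300): print(u,g[280:305,u].round(0))
E
```

```text
[606.5 -83.5   3.8] [-0.20591318 -0.05585538 -0.24224117]
200 [58. 58. 60. 56. 56. 54. 55. 52. 54. 55. 54. 52. 54. 51. 45. 37. 40. 38.
 51. 60. 58. 54. 59. 63. 56.]
250 [72. 77. 77. 71. 71. 71. 67. 67. 68. 66. 69. 71. 63. 61. 64. 57. 55. 56.
 54. 58. 60. 60. 58. 59. 57.]
300 [72. 77. 78. 60. 56. 53. 55. 59. 65. 71. 68. 70. 69. 69. 74. 73. 74. 70.
 74. 76. 78. 78. 79. 76. 79.]
```

View pics/w5.png

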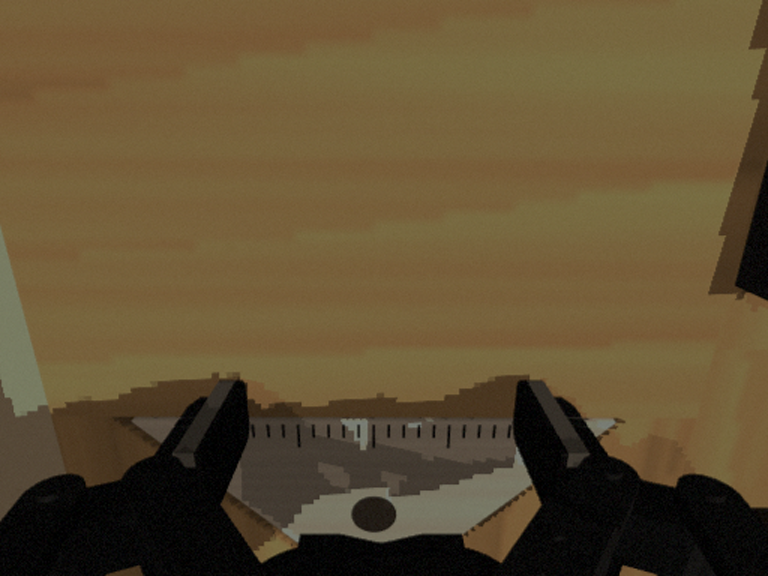

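Request:
jog_arm --pt "0 0 20" --pt "0 0 55" --pt "0 0 95" --pt "-40 -30 130" --pt "-80 -60 165" --pt "-110 -80 200" --pt "-140 -100 235" --pt "-156 -116 265" --pt "-156 -116 285" --pt "-156 -116 296" --pt "-156 -116 296" --pt "-156 -116 296" --turn '[0,0,0,0,0,0,0,0,0,0,0,0]'

```text
clock: 7.88
position: [0.4505, -0.2003, 0.3014]
ee_rot: [-0.03, 1.0, -0.0, 0.004]
ft_force: [-0.2, 1.2, -0.1]
grip_width: 0.997
```

```bash
cat rep.py >/dev/null; cat > see.py <<'E'
from fit import *
from rep import rep,mask_rect
p=manip.camera("wrist");o=manip.get_obs();print(o["clock"],(o["position"]*1000).round(1),o["ft_force"].round(1))
save(p,"w6.png",s=1.5)
q,c=fit(p,[(cut_cal+cut_scr,14,6)],(598.7,-.7,.057),pad=5);print("board",q.round(3),c)
q,c=fit(p,[([tri(0)],14,None)],(645.1,-83.2,.057),pad=4);print("square",q.round(3),c)
rep(p,["caliper_c","square_c","jar"]);mask_rect(p,"caliper_c",.008)
# caliper fit: beam + jaws + body
g=p
for a in (-.5,-.7,-.35): pass
E
python3 see.py
```

```text
7.9333 [ 450.4 -199.4  299.9] [-0.1  0.4 -0.9]
board [5.99107e+02 1.63600e+00 6.10000e-02] 0.8922439951966795
square [ 6.37968e+02 -9.36610e+01  4.16000e-01] 0.5204575571749087
caliper_c 0.62 [123.8 131.6] [ 443. -379.]
square_c 0.71 [320.6 270.2] [641. -82.]
caliper_c mask 0.76 [157.   0. 192.  29.] rect [ 291.2 -306.8] [48.8 15.6] 51.2 mean [ 293.2 -304.8] axis deg 55.3
caliper_c mask 0.75 [ 76.  80. 169. 168.] rect [ 427.1 -374.2] [ 48.7 158.7] 45.1 mean [ 437.8 -380.5] axis deg 135.1
```

View pics/w6.png

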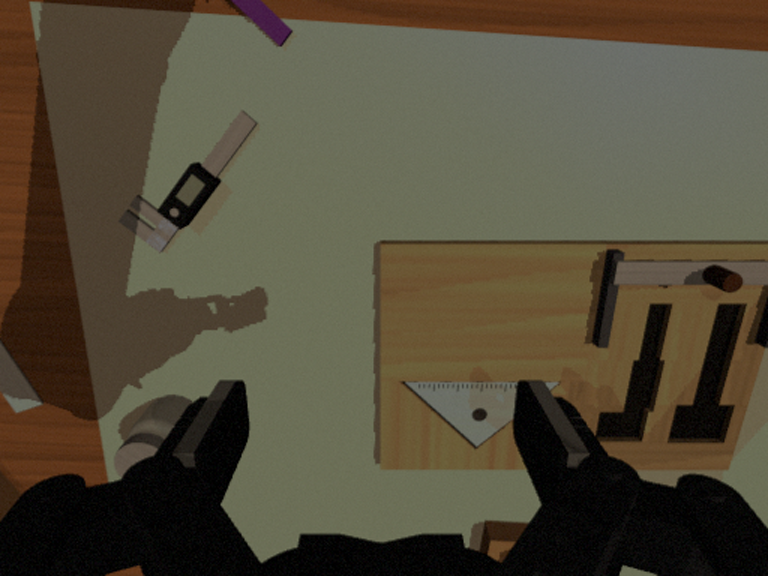

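The square shows at (478,413) and fills its triangle with no shadow, so it looks home. I'll check that it is flush later. The caliper is at (190,195): steel and black, pointing about -45°, on the opposite side from the scraper. The purple one is at the top edge.

Request:
jog_arm --pt "-48 -135 -100" --pt "-48 -135 -100" --pt "-48 -135 -100" --pt "-48 -135 -100" --pt "-48 -135 -100" --pt "-48 -135 -100" --pt "-48 -135 -100" --pt "-48 -135 -100" --pt "-48 -135 -100" --pt "-48 -135 -100" --turn '[-7,-14,-21,-28,-35,-42,-48,-48.5,-48.5,-48.5]'

```text
clock: 8.97
position: [0.4024, -0.3335, 0.1981]
ee_rot: [0.38, 0.925, -0.001, 0.0]
ft_force: [-0.3, -0.2, 0.3]
grip_width: 0.993
```

```bash
cat > cal.py <<'E'
from fit import *
from rep import rep,mask_rect
p=manip.camera("wrist");o=manip.get_obs();print(o["clock"],(o["position"]*1000).round(1),o["ee_rot"].round(4))
save(p,"w7.png",s=1.5)
rep(p,["caliper_c"]);mask_rect(p,"caliper_c",.008)
body=[rect(-28,28,-13,13,0,0,0)]
q,c=fit(p,[(body,20,None)],(444,-376,-.78),pad=4);print("body",q.round(3),c)
E
python3 cal.py
```

```text
9.0167 [ 402.4 -333.6  198.3] [ 3.803e-01  9.249e-01 -6.000e-04  2.000e-04]
caliper_c 0.69 [249.9 216.8] [ 443. -379.]
caliper_c 0.6 [129.3  75.8] [ 251. -357.]
caliper_c mask 0.86 [220. 136. 262. 264.] rect [ 427.  -373.7] [ 48.4 158.7] 43.7 mean [ 436.  -378.7] axis deg 135.1
caliper_c mask 0.68 [ 56.  38. 218.  94.] rect [ 250.8 -344.5] [159.2  48.7] 45.4 mean [ 242.5 -358.3] axis deg -136.1
body [ 438.66  -374.611   -0.671] 0.7342100553251861
```

View pics/w7.png

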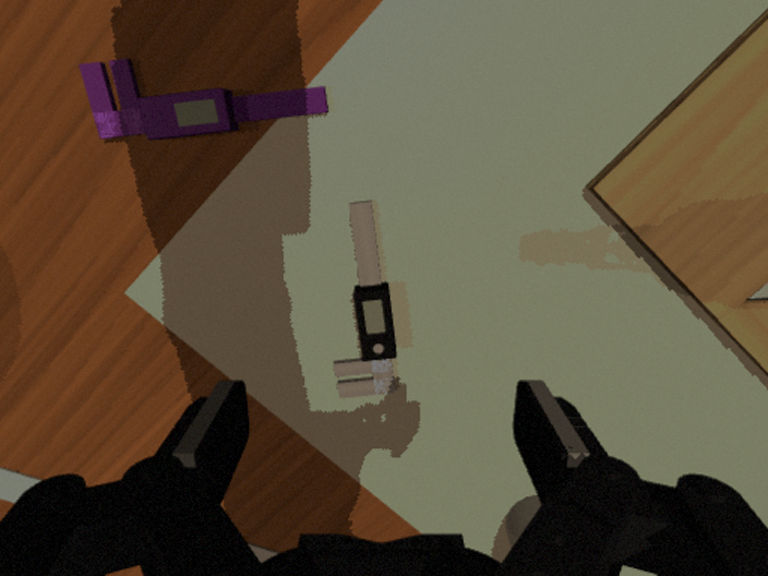

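```bash
python3 - <<'E'
from fit import *
p=manip.camera("wrist")
b=lambda u,v,z:(back(p,(u/1.5-.17,v/1.5-.17),z/1000)*1000)[:2]
t=b(361.5,203,6);h=b(382.5,393,6);m=b(369,283,6);print(t,m,h,np.hypot(*(h-t)),np.degrees(np.arctan2(*(h-t)[::-1])),np.degrees(np.arctan2(*(m-t)[::-1])))
print("c from beam",t+(h-t)*90/156,"body",b(376,321,20))
g=p["frame"].astype(float).mean(2)
m=(g<45).astype(np.uint8);m[:185]=0;m[242:]=0;m[:,:232]=0;m[:,270:]=0
n,l,s,c=cv2.connectedComponentsWithStats(cv2.morphologyEx(m,cv2.MORPH_CLOSE,np.ones((9,9))))
k=1+s[1:,4].argmax();print(s[k])
ys,xs=np.nonzero(l==k);P=np.array([back(p,(x,y),.02)[:2]*1000 for x,y in zip(xs,ys)],np.float32);print(cv2.minAreaRect(P))
E
```

```text
[ 370.78155119 -320.48345396] [ 416.77838171 -359.24471066] [ 491.41041157 -418.73717768] 155.5799350173266 -39.16324906826924 -40.12064075276281
c from beam [ 440.37512449 -377.16829457] body [ 438.30565637 -373.08873767]
[236 188  28  53 906]
((438.4096374511719, -374.5301513671875), (26.552059173583984, 61.058189392089844), 51.562095642089844)
```

The wrist image confirms the black and steel caliper at (375,320), at -39° and about (440.3, -376.5) mm. Its beam measures 155.6 mm against 156. The purple one at (190,105) stays alone.

Request:
jog_arm --pt "38 -43 -20" --pt "38 -43 -50" --pt "38 -43 -80" --pt "38 -43 -110" --pt "38 -43 -140" --pt "38 -43 -165" --pt "38 -43 -180" --pt "38 -43 -188" --pt "38 -43 -188.8" --pt "38 -43 -188.8" --pt "38 -43 -188.8" --turn '[5.7,5.7,5.7,5.7,5.7,5.7,5.7,5.7,5.7,5.7,5.7]'

```text
clock: 10.08
position: [0.4411, -0.3773, 0.0109]
ee_rot: [0.335, 0.942, -0.001, 0.001]
ft_force: [-0.1, -0.0, 0.3]
grip_width: 0.998
```

Request:
jog_arm --pt "0 0 0" --pt "0 0 0" --pt "0 0 0" --pt "0 0 0" --pt "0 0 0" --pt "0 0 0" --pt "0 0 0" --pt "0 0 0" --turn '[0,0,0,0,0,0,0,0]' --grip 10 --grip_force 40

```text
clock: 10.75
position: [0.4413, -0.3775, 0.0114]
ee_rot: [0.335, 0.942, -0.001, 0.002]
ft_force: [-1.5, 1.0, 6.4]
grip_width: 0.288
```

Request:
jog_arm --pt "0 0 30" --pt "0 0 70" --pt "10 25 100" --pt "40 65 130" --pt "60 105 140" --pt "80 145 140" --pt "100 185 140" --pt "120 225 140" --pt "130 265 140" --pt "140 305 140" --pt "150 345 140" --pt "160 380 140" --turn '[0,0,7,14,21,28,35,42,42.5,42.5,42.5,42.5]'

```text
clock: 11.75
position: [0.5954, -0.0161, 0.1511]
ee_rot: [-0.03, 1.0, 0.0, 0.001]
ft_force: [1.1, -0.7, -1.7]
grip_width: 0.289
```

Request:
jog_arm --pt "11 42 -20" --pt "11 83 -40" --pt "11 83 -60" --pt "11 83 -60" --pt "11 83 -60" --turn '[0,0,0,0,0]'

```text
clock: 12.17
position: [0.6051, 0.0676, 0.0895]
ee_rot: [-0.031, 1.0, -0.0, -0.0]
ft_force: [0.7, -0.6, -0.7]
grip_width: 0.287
```

```bash
python3 - <<'E'
from fit import *
p=manip.camera("wrist");o=manip.get_obs();print(o["clock"],(o["position"]*1000).round(1),o["ee_rot"].round(4),o["ft_force"],o["grip_width"])
save(p,"w8.png",s=1.5)
E
```

```text
12.2167 [606.2  66.1  91. ] [-2.940e-02  9.996e-01 -5.000e-04  1.100e-03] [-0.12663739 -1.07869871 -1.19283984] 0.2902493229238245
```

View pics/w8.png

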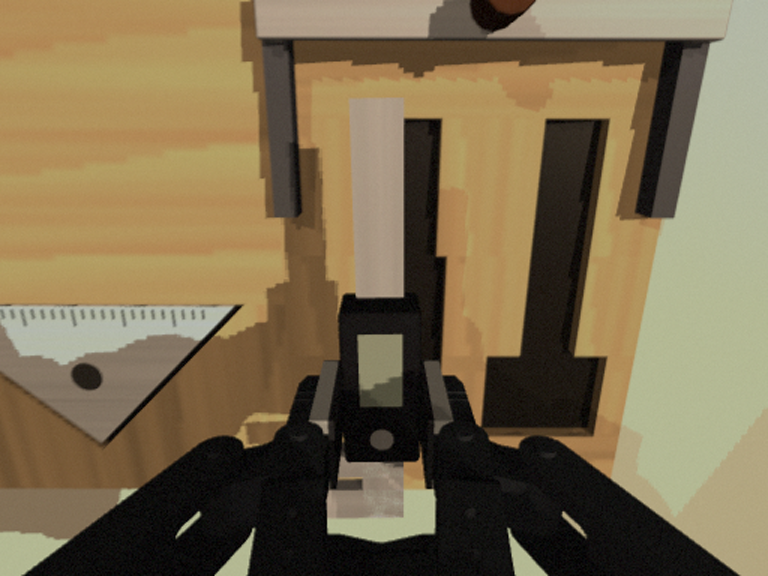

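The caliper is held straight, with its tail end at (377,99). The scraper cut-out is fully visible, and the square is flush in its triangle with thin dark gaps. Now I'll compute the grasp offset and refine the board pose.

```bash
python3 - <<'E'
from fit import *
p=manip.camera("wrist");o=manip.get_obs();P=o["position"]*1000;print(P.round(1))
b=lambda u,v,z:(back(p,(u/1.5-.17,v/1.5-.17),z/1000)*1000)[:2]
z0=P[2]-11.4
t=b(377,99,z0+6); L,R=b(350,99,z0+6),b(403.5,99,z0+6); print("tail",t,"width",np.hypot(*(R-L)))
bl,br=b(356,297,z0+6),b(407,297,z0+6);print("beam near body",(bl+br)/2, np.hypot(*(br-bl)))
m=(bl+br)/2;print("beam ang deg",np.degrees(np.arctan2(*(m-t)[::-1])))
print("body near",b(380,296,z0+20),"far",b(381,459,z0+20))
a=np.radians(3.3);print("c from tail",t+90*np.array([np.cos(a),np.sin(a)]))
q,c=fit(p,[(cut_scr,14,6)],(598.8,0,.058),pad=5);print("board scr",q.round(3),c)
E
```

```text
[606.9  65.4  91.9]
tail [515.72337908  60.20244001] width 15.629565381812665
beam near body [577.17401167  65.21524152] 17.085645966387496
beam ang deg 4.66354559858486
body near [571.72477612  64.42660194] far [631.43457999  68.30105547]
c from tail [605.57414258  65.38320244]
board scr [ 5.98492e+02 -1.71000e-01  5.90000e-02] 0.8473067585303178
```

Request:
jog_arm --pt "6.6 20.3 -5" --pt "6.6 20.3 -20" --pt "6.6 20.3 -35" --pt "6.6 20.3 -48" --pt "6.6 20.3 -58" --pt "6.6 20.3 -61" --pt "6.6 20.3 -61" --pt "6.6 20.3 -61" --turn '[-0.5,-0.5,-0.5,-0.5,-0.5,-0.5,-0.5,-0.5]'

```text
clock: 12.93
position: [0.6139, 0.0853, 0.0316]
ee_rot: [-0.024, 1.0, -0.0, 0.002]
ft_force: [-0.1, 0.9, -0.8]
grip_width: 0.289
```

```bash
python3 - <<'E'
from fit import *
p=manip.camera("wrist");o=manip.get_obs();P=o["position"]*1000;print(P.round(1),o["ee_rot"].round(4),o["ft_force"])
save(p,"w9.png",(90,0,420,384),1.55)
z0=P[2]-11.4
q=(598.6,0,.0585)
# predicted rim of cutout & predicted held caliper
print("rim tail corners px",proj(p,W(np.array([[-75.,74],[-75,96],[-13,74],[-13,96]]),q,14)).round(1).tolist())
E
```

```text
[614.1  85.5  31.8] [-2.420e-02  9.997e-01 -2.000e-04  2.500e-03] [ 0.14433019 -0.71449871 -0.98413332]
rim tail corners px [[228.8, 56.9], [275.4, 56.4], [232.9, 182.2], [273.9, 181.8]]
```

View pics/w9.png

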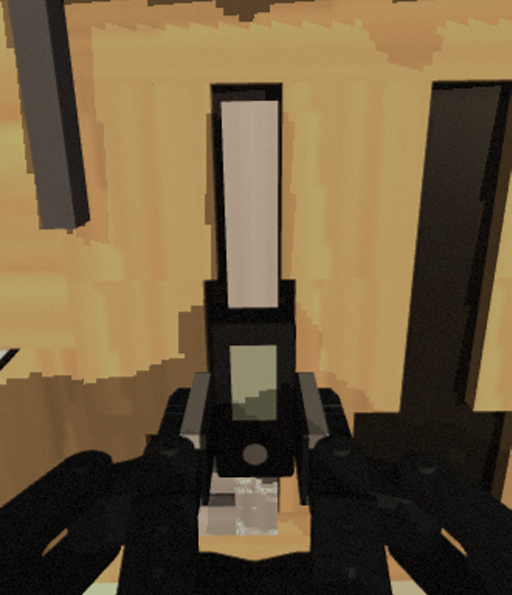

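The caliper sits over its cut-out, tail at (249,100) and rim end at row 84 in the crop. I'll work out the remaining offsets.

```bash
python3 - <<'E'
from fit import *
p=manip.camera("wrist");o=manip.get_obs();P=o["position"]*1000;z0=P[2]-11.4
b=lambda u,v,z:(back(p,(90+u/1.55-.17,v/1.55-.17),z/1000)*1000)[:2]
c,s=np.cos(.0585),np.sin(.0585);B=lambda w:np.array([[c,s],[-s,c]])@(w-[598.6,0])
for n,u,v,z in(("rimL",211,84,14),("rimR",282,84,14),("rimR2",282,280,14),("tailL",221.5,100.5,z0+6),("tailR",278.5,100.5,z0+6),("beamL",228.5,307,z0+6),("beamR",278,307,z0+6),("bodyNearL",213,322,z0+20),("bodyFar L",214,476,z0+20),("bodyFarR",294,476,z0+20),("bodyNR",295,322,z0+20)):
    print(n,B(b(u,v,z)).round(1))
p_=p
E
```

```text
rimL [-76.1  72.9]
rimR [-75.9  94.4]
rimR2 [-13.5  95. ]
tailL [-70.8  76.7]
tailR [-70.6  92.8]
beamL [-8.3 77. ]
beamR [-8.2 93.1]
bodyNearL [-8.8 73.1]
bodyFar L [47.  71.3]
bodyFarR [47.3 98.2]
bodyNR [-8.6 97.5]
```

Request:
jog_arm --pt "-1.8 -0.5 0" --pt "-1.8 -0.5 -3" --pt "-1.8 -0.5 -6" --pt "-1.8 -0.5 -9" --pt "-1.8 -0.5 -11" --pt "-1.8 -0.5 -13" --pt "-1.8 -0.5 -14" --pt "-1.8 -0.5 -14" --turn '[0,0,0,0,0,0,0,0]'

```text
clock: 13.7
position: [0.6122, 0.085, 0.0177]
ee_rot: [-0.024, 1.0, -0.0, 0.002]
ft_force: [-0.4, 0.8, -3.1]
grip_width: 0.292
```

Request:
jog_arm --pt "0 0 0" --pt "0 0 0" --pt "0 0 0" --pt "0 0 0" --pt "0 0 10" --pt "0 0 40" --pt "-40 0 80" --pt "-80 0 120" --pt "-90 20 160" --pt "-90 20 170" --pt "-90 20 170" --turn '[0,0,0,0,0,0,0,0,0,0,0]' --grip 60

```text
clock: 14.62
position: [0.5233, 0.1074, 0.1952]
ee_rot: [-0.025, 1.0, 0.003, 0.007]
ft_force: [1.7, 0.1, 0.4]
grip_width: 0.703
```

```bash
python3 - <<'E'
from fit import *
p=manip.camera("wrist");o=manip.get_obs();P=o["position"]*1000;print(o["clock"],P.round(1),o["ee_rot"].round(4),o["ft_force"])
save(p,"w10.png",s=1.5)
E
```

```text
14.6667 [523.3 106.6 192.4] [-0.0252  0.9997  0.002   0.0057] [ 0.96160688 -0.35382663  0.00786113]
```

View pics/w10.png

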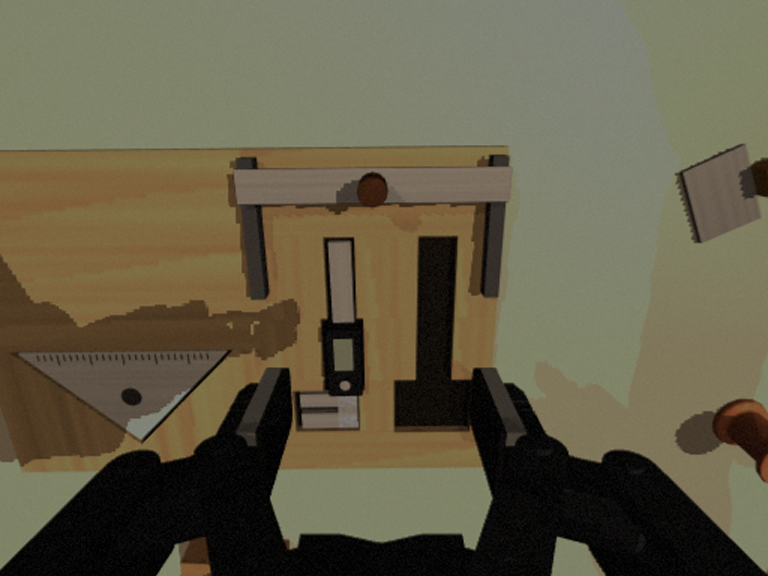

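The caliper lies in its cut-out with dark gaps all round, body at (343,355). The square is home at (130,390), and the scraper cut-out at (437,330) is empty. That was my 12th picture, so from here I check by numbers only. Next is the scraper.

Request:
jog_arm --pt "-20 40 10" --pt "-30 80 10" --pt "-40 120 10" --pt "-50 160 10" --pt "-60 200 10" --pt "-70 240 10" --pt "-80 280 10" --pt "-95 315 10" --pt "-95 323 10" --pt "-95 323 10" --pt "-95 323 10" --pt "-95 323 10" --turn '[-7,-14,-21,-28,-35,-42,-49,-56,-63,-63,-63,-63]' --grip 85

```text
clock: 15.67
position: [0.4289, 0.4286, 0.202]
ee_rot: [0.5, 0.866, -0.002, 0.006]
ft_force: [0.5, -0.4, -0.3]
grip_width: 0.996
```

```bash
cat > scr.py <<'E'
from fit import *
from rep import rep,mask_rect
def hullrender(p,polys,q,zs):
    m=np.zeros((384,512),np.uint8)
    for P,(za,zb) in zip(polys,zs):
        uv=np.vstack([proj(p,W(P,q,z)) for z in(za,zb)]).astype(np.float32)
        cv2.fillConvexPoly(m,np.round(cv2.convexHull(uv)*16).astype(np.int32),255,cv2.LINE_AA,4)
    return m/255.
def fitmask(p,mask,polys,zs,q0):
    M=cv2.GaussianBlur(mask.astype(np.float32),(0,0),1)
    cost=lambda q:float(((cv2.GaussianBlur(hullrender(p,polys,q,zs),(0,0),1)-M)**2).sum())
    q0=np.array(q0,float)
    for _ in range(2):
        r=minimize(cost,q0,method="Nelder-Mead",options=dict(initial_simplex=np.vstack([q0]+[q0+np.eye(3)[i]*(4,4,.05)[i] for i in range(3)]),xatol=.01,maxiter=200));q0=r.x
    return q0,r.fun/mask.sum()
scr=[rect(*r[:4],0,0,0) for r in SCR]
if __name__=="__main__":
    p=manip.camera("wrist");o=manip.get_obs();print(o["clock"],(o["position"]*1000).round(1),o["ee_rot"].round(4))
    rep(p,["scraper_c"]);mask_rect(p,"scraper_c",.01)
    uv=proj(p,[.453,.387,.01])[0]
    for d in manip.outline_of(p,"scraper_c"):
        l,t,r,b=d["extent"]
        if l-5<uv[0]<r+5 and t-5<uv[1]<b+5:
            print(d["extent"],"fit",[np.round(x,3) for x in fitmask(p,d["mask"],scr,[(0,20),(0,5)],(453,387,-1.05))])
            f=p["frame"][d["mask"]].mean(0);print("rgb",f)
E
python3 scr.py
```

```text
15.7167 [429.2 428.1 202.2] [ 0.5009  0.8655 -0.0017  0.0062]
scraper_c 0.82 [121.8  11.6] [250. 494.]
scraper_c 0.7 [253. 205.] [455. 385.]
scraper_c mask 0.97 [ 76.   0. 191.  99.] rect [274.4 482.1] [ 35.3 125.2] 77.0 mean [280.5 480.5] axis deg 163.2
scraper_c mask 0.7 [229. 123. 280. 254.] rect [448.3 399.1] [ 57.1 158.1] 28.5 mean [453.1 389.5] axis deg 119.1
[228.8, 122.9, 280.2, 254.4] fit [array([454.219, 387.429,  -1.065]), np.float64(0.009)]
rgb [107.0902215   88.07158293  61.33495408]
```

Request:
jog_arm --pt "25 -40.7 -20" --pt "25 -40.7 -50" --pt "25 -40.7 -80" --pt "25 -40.7 -110" --pt "25 -40.7 -140" --pt "25 -40.7 -165" --pt "25 -40.7 -180" --pt "25 -40.7 -190" --pt "25 -40.7 -192" --pt "25 -40.7 -192" --pt "25 -40.7 -192" --turn '[-0.9,-0.9,-0.9,-0.9,-0.9,-0.9,-0.9,-0.9,-0.9,-0.9,-0.9]'

```text
clock: 16.78
position: [0.4549, 0.388, 0.0118]
ee_rot: [0.508, 0.861, -0.0, 0.006]
ft_force: [1.4, 0.6, 0.6]
grip_width: 0.991
```

Request:
jog_arm --pt "0 0 0" --pt "0 0 0" --pt "0 0 0" --pt "0 0 0" --pt "0 0 0" --pt "0 0 0" --pt "0 0 0" --pt "0 0 0" --turn '[0,0,0,0,0,0,0,0]' --grip 6 --grip_force 40

```text
clock: 17.45
position: [0.455, 0.3882, 0.0122]
ee_rot: [0.508, 0.861, -0.0, 0.006]
ft_force: [-0.5, -0.7, 6.4]
grip_width: 0.239
```

Request:
jog_arm --pt "0 0 35" --pt "0 0 75" --pt "15 -20 100" --pt "35 -50 110" --pt "55 -80 110" --pt "75 -110 110" --pt "95 -140 110" --pt "115 -170 110" --pt "135 -200 105" --pt "145 -225 95" --pt "152 -232 85" --pt "152 -232 85" --turn '[0,0,7,14,21,28,35,42,49,56,63,64.4]'

```text
clock: 18.45
position: [0.6072, 0.1517, 0.0948]
ee_rot: [-0.03, 1.0, 0.002, 0.004]
ft_force: [-0.8, -0.2, -1.1]
grip_width: 0.245
```

Request:
jog_arm --pt "0 0 0" --pt "0 0 -5" --pt "0 0 -5" --turn '[0,0,0]'

```text
clock: 18.7
position: [0.6064, 0.1528, 0.0891]
ee_rot: [-0.029, 1.0, 0.002, 0.003]
ft_force: [0.2, 0.1, -1.7]
grip_width: 0.241
```

```bash
cat > held.py <<'E'
from scr import *
import sys
p=manip.camera("wrist");o=manip.get_obs();P=o["position"]*1000;z0=P[2]-12.2
print(o["clock"],P.round(1),o["ee_rot"].round(4),o["ft_force"].round(1),o["grip_width"]);save(p,"h%s.png"%sys.argv[1])
b=np.array([598.6,0,.0585])
# tail part of handle only (x -90..-15), and its top face
for d in manip.outline_of(p,"scraper_c")[:2]:
    m=d["mask"];ys,xs=np.nonzero(m);print("mask",d["confidence"],d["extent"])
    y0=ys.min();out=[]
    for r in range(y0+4,y0+90,10):
        c=xs[ys==r]; L,R=[back(p,(u,r),(z0+20)/1000)[:2]*1000 for u in(c.min()-.5,c.max()+.5)]
        out.append([*((L+R)/2),np.hypot(*(R-L))])
    out=np.array(out);k=np.polyfit(out[:,0],out[:,1],1);print("handle width",out[:,2].round(1),"angle",np.degrees(np.arctan(k[0])))
    t=back(p,(np.median(xs[ys==y0]),y0-.5),(z0+20)/1000)*1000;a=np.arctan(k[0]);c=t[:2]+90*np.array([np.cos(a),np.sin(a)]);print("c",c.round(1))
    cc,s=np.cos(b[2]),np.sin(b[2]);print("c in board",(np.array([[cc,s],[-s,cc]])@(c-b[:2])).round(1),"want 18,155")
g=p["frame"].astype(float).mean(2);
uv=proj(p,W(np.array([[-75.,155],[0,141],[0,169],[-40,141],[-40,169]]),b,14));print("rim px pred",uv.round(1).tolist())
u,v=uv[0];print("col at rim end",int(u),"rows",int(v)-8,g[int(v)-8:int(v)+12,int(u)].round(0))
for (u,v) in uv[1:]:print("row",int(v),"cols",int(u)-10,g[int(v),int(u)-10:int(u)+11].round(0))
E
python3 held.py 1
```

```text
18.75 [606.5 153.   89.5] [-0.0295  0.9996  0.0019  0.0036] [-0.1  1.2 -0.9] 0.24246751288936275
mask 0.67 [222.8, 68.6, 286.7, 346.2]
handle width [19.7 21.5 21.7 21.5 21.3 21.6 21.8 21.6 21.4] angle 3.291240840451284
c [607.1 150.5]
c in board [ 17.2 149.7] want 18,155
mask 0.59 [119.0, 77.4, 183.6, 279.3]
handle width [11.3 11.4 11.1 11.2 11.3 11.4 11.1 11.7 10.9] angle 4.447109091347425
c [611.1 112.9]
c in board [ 19.1 112. ] want 18,155
rim px pred [[256.8, 69.1], [237.2, 179.7], [275.7, 179.7], [236.2, 123.9], [277.1, 123.9]]
col at rim end 256 rows 61 [105. 105. 105. 107. 109.  88.  36.  68.  87. 103. 105. 105. 103. 106.
 109. 108. 110. 110. 111. 111.]
row 179 cols 227 [106. 104. 107.  66.  61.  79.  90.  96.  99. 105. 106. 107. 108. 109.
 110. 105. 106. 108. 107. 107. 109.]
row 179 cols 265 [111. 111. 111. 111. 110. 112. 111. 108. 104. 103. 103.  96.  77.  93.
 107. 104. 103.  96.  92.  91.  93.]
row 123 cols 226 [106. 110. 107.  61.  63.  82.  87.  92. 100. 102. 104. 106. 110. 109.
 112. 107. 108. 105. 107. 107. 107.]
row 123 cols 267 [112. 114. 112. 114. 111. 111. 109. 106. 107. 104.  99.  89.  78. 106.
 109. 111. 110. 109. 108. 106. 105.]
```

Request:
jog_arm --pt "0.6 2.8 -10" --pt "0.6 2.8 -25" --pt "0.6 2.8 -40" --pt "0.6 2.8 -50" --pt "0.6 2.8 -57" --pt "0.6 2.8 -57" --pt "0.6 2.8 -57" --turn '[0,0,0,0,0,0,0]'

```text
clock: 19.38
position: [0.6073, 0.156, 0.0328]
ee_rot: [-0.03, 1.0, 0.002, 0.004]
ft_force: [0.4, 0.1, -0.4]
grip_width: 0.244
```

```bash
cat > held2.py <<'E'
from scr import *
p=manip.camera("wrist");o=manip.get_obs();P=o["position"]*1000;z0=P[2]-12.2
print(o["clock"],P.round(1),o["ee_rot"].round(4),o["ft_force"].round(1));save(p,"h2.png")
b=np.array([598.6,0,.0585]);c,s=np.cos(b[2]),np.sin(b[2]);B=lambda w:(np.array([[c,s],[-s,c]])@(w[:2]*1000-b[:2])).round(1)
f=p["frame"].astype(int)
for bx in(-72.,-60,-40,-20):
    uv=proj(p,W(np.array([[bx,135.],[bx,175]]),b,14));r=int(uv[:,1].mean())
    u0,u1=int(uv[0,0]),int(uv[1,0]);print("row",r,"cols",u0,u1,"g",f[r,u0:u1+1].mean(1).round(0).astype(int).tolist())
uv=proj(p,W(np.array([[-85.,155],[-60,155]]),b,14));u=int(uv[:,0].mean());r0,r1=map(int,uv[:,1]);print("col",u,"rows",r0,r1,f[r0:r1+1,u].mean(1).round(0).astype(int).tolist())
for d in manip.outline_of(p,"scraper_c")[:1]:print(d["confidence"],d["extent"])
E
python3 held2.py
```

```text
19.4333 [607.7 156.   33.4] [-0.0296  0.9996  0.002   0.0042] [ 0.2  0.5 -1.1]
row 68 cols 210 293 g [111, 111, 109, 109, 110, 111, 109, 111, 109, 85, 56, 30, 21, 24, 17, 23, 23, 16, 19, 22, 16, 28, 18, 21, 23, 36, 49, 70, 72, 73, 74, 73, 70, 74, 65, 74, 73, 73, 70, 72, 70, 69, 71, 72, 69, 70, 71, 71, 72, 72, 73, 72, 70, 72, 70, 67, 71, 71, 72, 76, 73, 73, 60, 30, 12, 0, 3, 29, 88, 111, 113, 112, 110, 109, 111, 112, 109, 111, 110, 109, 107, 109, 110, 110]
row 95 cols 211 292 g [63, 65, 69, 66, 63, 66, 64, 62, 63, 46, 27, 12, 10, 0, 6, 9, 10, 35, 57, 80, 88, 96, 101, 104, 110, 111, 113, 114, 112, 113, 112, 113, 111, 113, 113, 112, 114, 116, 114, 113, 112, 113, 113, 113, 116, 113, 114, 113, 114, 115, 115, 117, 115, 116, 117, 114, 116, 117, 116, 116, 115, 116, 113, 112, 109, 110, 106, 103, 88, 77, 101, 106, 105, 107, 108, 102, 101, 100, 98, 99, 99, 100]
row 135 cols 213 290 g [66, 64, 66, 68, 66, 64, 66, 64, 51, 31, 16, 1, 4, 6, 0, 6, 34, 60, 80, 88, 100, 102, 108, 110, 111, 113, 113, 113, 111, 111, 114, 113, 114, 112, 114, 115, 113, 112, 113, 112, 113, 112, 113, 113, 114, 114, 114, 114, 114, 116, 115, 114, 114, 117, 117, 118, 116, 116, 114, 115, 112, 108, 107, 107, 105, 86, 83, 104, 104, 107, 106, 105, 106, 106, 105, 103, 107, 103]
row 173 cols 214 289 g [63, 66, 66, 66, 64, 66, 62, 65, 63, 33, 16, 6, 9, 3, 10, 0, 35, 62, 84, 90, 100, 104, 109, 110, 112, 114, 113, 112, 111, 112, 113, 114, 114, 113, 112, 111, 110, 110, 113, 111, 111, 113, 112, 113, 113, 113, 115, 112, 111, 113, 115, 114, 117, 117, 118, 115, 116, 114, 113, 108, 109, 108, 103, 84, 90, 102, 103, 105, 104, 105, 106, 106, 107, 105, 105, 109]
col 252 rows 39 95 [110, 106, 108, 105, 108, 108, 108, 110, 111, 108, 110, 109, 109, 111, 110, 110, 110, 111, 108, 104, 54, 20, 7, 0, 12, 23, 24, 26, 25, 71, 92, 104, 110, 110, 113, 111, 110, 111, 114, 113, 111, 114, 116, 117, 115, 114, 115, 114, 114, 114, 115, 115, 116, 116, 116, 115, 113]
```

```bash
python3 - <<'E'
from scr import *
p=manip.camera("wrist");o=manip.get_obs();P=o["position"]*1000;z0=P[2]-12.2
print(P.round(1))
b=np.array([598.6,0,.0585]);c,s=np.cos(b[2]),np.sin(b[2]);B=lambda u,v,z:(np.array([[c,s],[-s,c]])@(back(p,(u,v),z/1000)[:2]*1000-b[:2])).round(1)
print("rim68",B(219.3,68,14),B(277.6,68,14),"rim95L",B(220.2,95,14),"rim173L",B(222.7,173,14),"rim end",B(252,58.6,14))
for zz in(20,10):print(zz,"handle95",B(227.8,95,z0+zz),B(280.3,95,z0+zz),"173",B(229.6,173,z0+zz),B(277.8,173,z0+zz),"end top",B(252,67.7,z0+zz))
print("end face",B(235.5,68,z0+10),B(272.5,68,z0+10),"TCP",np.array([[c,s],[-s,c]])@(P[:2]-b[:2]))
E
```

```text
[608.  155.9  33.8]
rim68 [-71.8 139.2] [-71.8 167.3] rim95L [-59.4 139.2] rim173L [-19.2 139.2] rim end [-76.  154.9]
20 handle95 [-60.5 145. ] [-60.5 166.6] 173 [-27.2 145. ] [-27.2 166.5] end top [-71. 155.]
10 handle95 [-60.1 144.3] [-60.1 167.5] 173 [-24.3 144.2] [-24.3 167.3] end top [-71.3 155. ]
end face [-71.2 147.9] [-71.2 163.8] TCP [ 18.49488625 155.12113304]
```

Request:
jog_arm --pt "-1.8 -2.6 0" --pt "-1.8 -2.6 0" --pt "-1.8 -2.6 -3" --pt "-1.8 -2.6 -6" --pt "-1.8 -2.6 -9" --pt "-1.8 -2.6 -12" --pt "-1.8 -2.6 -14" --pt "-1.8 -2.6 -15" --pt "-1.8 -2.6 -15" --turn '[0,0,0,0,0,0,0,0,0]'

```text
clock: 20.28
position: [0.606, 0.1533, 0.0185]
ee_rot: [-0.03, 1.0, 0.002, 0.004]
ft_force: [-0.1, 0.1, -1.4]
grip_width: 0.243
```

Request:
jog_arm --pt "0 0 0" --pt "0 0 0" --pt "0 0 0" --pt "0 0 0" --pt "0 0 10" --pt "0 0 40" --pt "-40 -20 80" --pt "-80 -40 120" --pt "-100 -60 160" --pt "-100 -60 190" --pt "-100 -60 190" --pt "-100 -60 190" --turn '[0,0,0,0,0,0,0,0,0,0,0,0]' --grip 50

```text
clock: 21.28
position: [0.5074, 0.0921, 0.2152]
ee_rot: [-0.029, 1.0, 0.004, 0.009]
ft_force: [2.3, -0.3, 0.3]
grip_width: 0.584
```

```bash
cat > chk.py <<'E'
from scr import *
p=manip.camera("wrist");o=manip.get_obs();P=o["position"]*1000;print(o["clock"],P.round(1),o["ee_rot"].round(4),o["ft_force"].round(1));save(p,"chk.png")
b0=(598,-1.2,.0585)
# silhouettes at home heights
for l,polys,zs,q0,seat in(("scraper_c",scr,[(14,26),(11,11.1)],(606.5,153.5,.0585),(18,155)),("caliper_c",[rect(*r[:4],0,0,0) for r in CAL[:2]]+[rect(34,46,-38,8,0,0,0),rect(52,66,-38,8,0,0,0)],[(12,12.1),(14,26),(12,12.1),(12,12.1)],(611,84.5,.0585),(18,85)),("square_c",[tri(0)],[(14,14.1)],(644,-84,.0585),(41.7,-85))):
    uv=proj(p,[[q0[0]/1000,q0[1]/1000,.014]])[0]
    for d in manip.outline_of(p,l):
        L,T,R,Bm=d["extent"]
        if L<uv[0]<R and T<uv[1]<Bm:
            q,f=fitmask(p,d["mask"],polys,zs,q0);c,s=np.cos(q[2]),np.sin(q[2])
            print(l,d["confidence"],q.round(3),"res",round(f,3),"board from it",(q[:2]-np.array([[c,-s],[s,c]])@np.array(seat)).round(1))
d=manip.pinpoint(p,"keeper_knob")
for x in d[:2]:print("knob",x["confidence"],x["at"],(back(p,x["at"],.051)*1000).round(1))
print("knob pred",W(np.array([[-118.,110]]),(598,-1,.0585),51)*1000)
E
python3 chk.py
```

```text
21.3333 [507.1  92.9 212.4] [-0.029   0.9995  0.0035  0.0074] [ 0.5  0.5 -0.9]
scraper_c 0.82 [6.06934e+02 1.51508e+02 3.20000e-02] res 0.172 board from it [593.9  -4. ]
caliper_c 0.75 [6.10737e+02 8.54470e+01 6.90000e-02] res 0.025 board from it [598.6  -0.6]
square_c 0.84 [ 6.42546e+02 -8.38620e+01  5.40000e-02] res 0.002 board from it [596.3  -1.3]
knob 0.97 [260.9, 139.3] [478.   99.4  51. ]
knob pred [[473.77052491 101.91276655  51.        ]]
```

Request:
jog_arm --pt "-20 0 20" --pt "-40 0 40" --pt "-60 0 50" --pt "-75 0 50" --pt "-75 0 50" --pt "-75 0 50" --turn '[0,0,0,0,0,0]' --grip 85

```text
clock: 22.03
position: [0.4303, 0.0937, 0.2568]
ee_rot: [-0.03, 1.0, 0.002, 0.003]
ft_force: [0.7, -0.2, -0.5]
grip_width: 0.99
```

```bash
python3 chk.py; python3 - <<'E'
from fit import *
p=manip.camera("wrist");b=np.array([598,-1.2,.0585]);f=p["frame"].astype(int)
# blade outline check: colour profile across the cut-out of the scraper at blade mid (x 18+46) and along axis
for n,A,Z in(("blade across",[[64.,115],[64,195]],11),("scr axis",[[-85.,155],[100,155]],14)):
    uv=proj(p,W(np.array(A),b,Z)); k=int(np.hypot(*(uv[1]-uv[0])));t=np.linspace(0,1,k)
    pts=uv[0]+t[:,None]*(uv[1]-uv[0]);print(n,uv.round(0).tolist(),[int(f[int(round(v)),int(round(u))].mean()) for u,v in pts])
E
```

```text
22.0833 [430.7  93.6 256.7] [-0.03    0.9995  0.0014  0.003 ] [ 0.  -0.5  0.2]
square_c 0.88 [ 6.4203e+02 -8.6351e+01  4.4000e-02] res 1.727 board from it [596.7  -3.2]
knob 0.8 [253.8, 198.6] [477.3  98.   51. ]
knob 0.45 [286.1, 276.9] [583.5 146.7  51. ]
knob pred [[473.77052491 101.91276655  51.        ]]
blade across [[260.0, 301.0], [313.0, 301.0]] [80, 80, 82, 83, 82, 82, 38, 27, 86, 93, 91, 91, 92, 91, 91, 93, 90, 93, 91, 90, 91, 90, 89, 91, 90, 89, 90, 90, 90, 88, 89, 92, 92, 88, 91, 92, 89, 91, 90, 89, 88, 89, 90, 91, 41, 10, 20, 71, 81, 81, 82, 83, 84]
scr axis [[291.0, 209.0], [286.0, 322.0]] [81, 80, 81, 80, 84, 84, 80, 53, 27, 36, 39, 47, 54, 73, 86, 82, 85, 83, 87, 85, 86, 84, 85, 85, 86, 84, 87, 82, 82, 85, 82, 83, 85, 83, 85, 86, 85, 83, 86, 85, 84, 85, 84, 85, 84, 83, 84, 83, 84, 83, 85, 82, 87, 84, 88, 85, 86, 82, 84, 83, 85, 86, 84, 84, 85, 85, 87, 85, 85, 82, 83, 85, 83, 85, 85, 83, 85, 84, 85, 82, 74, 77, 74, 76, 74, 67, 85, 89, 85, 91, 88, 90, 87, 86, 87, 87, 91, 91, 92, 87, 88, 89, 89, 72, 44, 32, 67, 80, 81, 83, 81, 84]
```

All three tools are home. The scraper blade shows dark gaps on both sides and at both ends. Now for the keeper: close the fingers and push the knob.

Request:
jog_arm --pt "4 6.5 -30" --pt "4 6.5 -70" --pt "4 6.5 -110" --pt "4 6.5 -150" --pt "4 6.5 -185" --pt "4 6.5 -205" --pt "4 6.5 -210" --pt "4 6.5 -210" --pt "4 6.5 -210" --turn '[0,0,0,0,0,0,0,0,0]' --grip 0

```text
clock: 23.08
position: [0.4357, 0.1, 0.0479]
ee_rot: [-0.03, 1.0, 0.001, 0.003]
ft_force: [-0.5, 1.2, 0.4]
grip_width: 0.002
```

Request:
jog_arm --pt "8 0 0" --pt "16 1 0" --pt "24 1 0" --pt "32 2 0" --pt "40 2 0" --pt "46 3 0" --pt "52 3 0" --pt "58 3 0" --pt "62 3 0" --pt "62 3 0" --turn '[0,0,0,0,0,0,0,0,0,0]'

```text
clock: 23.92
position: [0.4985, 0.103, 0.0479]
ee_rot: [-0.029, 1.0, 0.001, 0.004]
ft_force: [0.2, 0.5, 0.5]
grip_width: 0.0
```

Request:
jog_arm --pt "3 0 0" --pt "6 0 0" --pt "8 0.5 0" --pt "10 0.5 0" --pt "12 0.5 0" --pt "13 1 0" --pt "14 1 0" --pt "14 1 0" --turn '[0,0,0,0,0,0,0,0]'

```text
clock: 24.58
position: [0.5126, 0.1039, 0.0478]
ee_rot: [-0.029, 1.0, 0.001, 0.004]
ft_force: [-0.7, -0.7, -0.4]
grip_width: 0.0
```

Request:
jog_arm --pt "1 0 0" --pt "2 0 0" --pt "3 0 0" --pt "4 0 0" --pt "5 0 0" --pt "5 0 0" --turn '[0,0,0,0,0,0]'

```text
clock: 25.08
position: [0.513, 0.1037, 0.0472]
ee_rot: [-0.03, 1.0, 0.001, -0.001]
ft_force: [-24.6, -1.5, 19.5]
grip_width: 0.001
```

```bash
cat > k.py <<'E'
from fit import *
o=manip.get_obs();print(o["clock"],(o["position"]*1000).round(1),o["ft_force"].round(1))
for n in("wrist","scene","top"):
    p=manip.camera(n);save(p,"k_%s.png"%n)
    for x in manip.pinpoint(p,"keeper_knob")[:2]:print(n,"knob",round(x["confidence"],2),np.round(x["at"],1),(back(p,x["at"],.051)*1000).round(1))
E
python3 k.py
```

```text
25.0833 [513.  103.7  47.2] [-24.6  -1.5  19.5]
scene knob 0.64 [270.2 199.8] [513.8  93.2  51. ]
```

It has hit the stop: -25 N at TCP x 513, where I predicted 512–514. I'll back off, raise the arm and check.

Request:
jog_arm --pt "-6 0 0" --pt "-15 0 0" --pt "-25 0 0" --pt "-30 0 25" --pt "-50 0 65" --pt "-70 0 105" --pt "-90 -5 145" --pt "-95 -5 185" --pt "-95 -5 220" --pt "-95 -5 230" --pt "-95 -5 230" --turn '[0,0,0,0,0,0,0,0,0,0,0]'

```text
clock: 26.3
position: [0.4193, 0.0994, 0.281]
ee_rot: [-0.03, 1.0, 0.003, 0.002]
ft_force: [1.1, 0.2, -0.6]
grip_width: -0.0
```

```bash
python3 k.py; python3 - <<'E'
from scr import *
p=manip.camera("wrist");b=np.array([597.5,-1.2,.0585]);f=p["frame"].astype(int)
# keeper bar position along board x, profile at y=60 and y=130 on the bar's top (z 37)
for y in(60.,128.):
    uv=proj(p,W(np.array([[-125.,y],[-25,y]]),b,37));t=np.linspace(0,1,51);pts=uv[0]+t[:,None]*(uv[1]-uv[0]);print("bar y",y,"x -125..-25 step2",[int(f[int(round(v)),int(round(u))].mean()) for u,v in pts])
for n,A,Z in(("blade across",[[64.,115],[64,195]],11),("cal body across",[[18.,60],[18,110]],26),("jaw across",[[70.,35],[70,105]],12),("sq axis",[[0.,-85],[110,-85]],14)):
    uv=proj(p,W(np.array(A),b,Z));k=int(np.hypot(*(uv[1]-uv[0])));t=np.linspace(0,1,k);pts=uv[0]+t[:,None]*(uv[1]-uv[0])
    print(n,[int(f[min(383,int(round(v))),int(round(u))].mean()) for u,v in pts])
p=manip.camera("top")
for l in("jar","spool"):
    for d in manip.pinpoint(p,l)[:1]:print(l,d["confidence"],(back(p,d["at"],0)*1000).round(0))
E
```

```text
26.3 [419.3  99.4 281. ] [ 1.1  0.2 -0.6]
wrist knob 0.81 [248.6 237.5] [530.4 101.2  51. ]
scene knob 0.63 [111.6 234. ] [ 742.1 -387.9   51. ]
scene knob 0.57 [272.5 199.9] [513.9 101.3  51. ]
top knob 0.39 [239.4 188.6] [522.  106.9  51. ]
bar y 60.0 x -125..-25 step2 [81, 84, 83, 84, 80, 84, 83, 85, 84, 84, 82, 84, 83, 81, 82, 82, 83, 85, 83, 82, 82, 84, 83, 80, 82, 86, 84, 51, 42, 46, 91, 93, 88, 89, 87, 86, 87, 88, 87, 93, 72, 82, 84, 81, 84, 83, 82, 84, 83, 79, 84]
bar y 128.0 x -125..-25 step2 [85, 83, 82, 82, 82, 79, 82, 83, 79, 81, 83, 89, 86, 84, 86, 84, 84, 81, 82, 84, 82, 83, 83, 83, 86, 85, 83, 46, 42, 48, 94, 87, 87, 90, 87, 46, 44, 44, 39, 37, 42, 42, 40, 42, 40, 41, 39, 42, 40, 40, 43]
blade across [11, 0, 0, 5, 0, 4, 5, 1, 0, 3, 8, 0, 3, 4, 5, 7, 7, 1, 2, 12, 0, 3, 5, 0, 17, 17, 6, 5, 1, 14, 6, 1, 8, 4, 13, 1, 12, 8, 11, 8, 10, 0, 12, 0, 7, 4, 3, 2, 9, 0, 8]
cal body across [80, 71, 25, 10, 0, 9, 1, 6, 4, 0, 1, 2, 3, 8, 11, 12, 5, 7, 8, 4, 3, 7, 18, 34, 48, 47, 46, 60, 58, 61, 25, 15, 10, 5]
jaw across [0, 4, 0, 5, 6, 4, 0, 8, 11, 3, 8, 8, 0, 8, 9, 0, 7, 3, 1, 5, 1, 0, 4, 2, 4, 4, 5, 3, 1, 8, 7, 14, 9, 7, 5, 0, 2, 1, 0, 0, 3, 1, 0, 10]
sq axis [90, 82, 82, 84, 82, 82, 83, 80, 60, 88, 60, 53, 61, 83, 64, 102, 108, 109, 108, 107, 107, 108, 107, 108, 111, 73, 36, 29, 31, 29, 31, 27, 28, 27, 83, 106, 108, 107, 105, 107, 109, 108, 107, 108, 108, 109, 108, 107, 109, 74, 24, 0, 6, 5, 2, 3, 8, 5, 6, 3]
jar 0.72 [592.   1.   0.]
spool 0.54 [661. 416.   0.]
```

```bash
python3 -c "
from workcell import manip
print(manip.hand_in(), manip.get_obs()['clock'])"
```

```text
the job is handed in; nothing more can be done
the job is handed in; nothing more can be done
```

The three tools are in their cut-outs, the keeper bar is at its stop, and the job was handed in at about 26 s of the 72 s allowed. I pushed the set square along the board into its triangle with both open fingertips. Then I gripped the caliper and the scraper in turn, set each down in its cut-out, and pushed the keeper with closed fingers.

**Last checks**
- **Square:** its outline fitted flush with the board top (residual 0.002).
- **Caliper and scraper:** each was lowered to within about 0.3 mm of the cut-out floor with no upward force. Dark gaps showed around the caliper, and on both sides and both ends of the scraper blade.
- **Keeper:** it stopped hard at about 25 N, 513 mm in x against 512–514 predicted. The bar's edges sit at roughly board x -66 to -46, against -69 to -47 expected.

**Disagreements and gaps**
- **Knob position:** the detected knob points imply only about 53 mm of travel. I trusted the contact force and the bar's edges instead.
- **Scraper outline:** the first fit was poor (residual 0.17), probably because the fingers hid part of it. The brightness profiles from a clearer view replaced it.
- **After the keeper push:** the closed fingers hid the blade, so I did not look at it again.
- **Jar:** the detector put the jar on the board in the last check, which is a false hit. The arm never worked near the jar, the spool or the look-alikes.

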